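Stir the drying beads

TASK

Pick up the wooden spoon from the cork mat, slope its head well down into the shallow steel pan and stir the ceramic drying beads until every bead lies about its own width or more from where it was and the two dark damp ones, now side by side, are a bead's width or more apart. Keep all the beads in the pan, touch them only with the spoon, and do not shove the pan or the gear lying about. Then lay the spoon back on the cork mat, face up.

Things in the scene. Friction and masses are not known exactly. Their poses are not given: they have to be found in the camera images.
- spoon: loose dark wooden spoon, 248 mm long, about 50 g, lying face up on the mat. Origin on its underside near the centre of mass; x towards the head, z up out of its face. Straight handle 14 mm wide and 14 mm tall, underside at z = 0, from x = -125 to +80 mm; round head, 38 mm across, 12 mm thick, centred at x = +103 mm. Grip the handle across y
- spoon_tip (a point): the far end of the spoon's head, 122 mm from the spoon's origin along x and 9 mm above its underside; axes as the spoon's
- mat: fixed cork mat 300 x 110 mm, 5 mm thick; origin at the centre of its underside on the bench, x along its length, z up. The spoon's place
- pan: loose steel pan, about 0.9 kg, on a 4 mm rubber pad that keeps it from sliding; origin at the centre of its underside, z up. Flat inner floor 120 mm across, 5 mm above the underside; sides flare at 45 degrees to a rim 172 mm across and 28 mm high; walls 4 mm. Two loop handles reach out to 112 mm from the centre along +x and -x, up to 33 mm high
- bead1: dark brown (damp) smooth ceramic drying bead, a ball 24 mm in diameter (17 g), origin at its centre, lying loose on the pan's floor; slippery, it rolls when pushed and soon stops. At the start the two dark beads lie side by side, about 26 mm between centres.
- bead2: dark brown (damp) smooth ceramic drying bead, a ball 24 mm in diameter (17 g), origin at its centre, lying loose on the pan's floor; slippery, it rolls when pushed and soon stops. At the start the two dark beads lie side by side, about 26 mm between centres.
- bead3: pale cream (dry) smooth ceramic drying bead, a ball 24 mm in diameter (17 g), origin at its centre, lying loose on the pan's floor; slippery, it rolls when pushed and soon stops. 
- bead4: pale cream (dry) smooth ceramic drying bead, a ball 24 mm in diameter (17 g), origin at its centre, lying loose on the pan's floor; slippery, it rolls when pushed and soon stops. 
- bead5: pale cream (dry) smooth ceramic drying bead, a ball 24 mm in diameter (17 g), origin at its centre, lying loose on the pan's floor; slippery, it rolls when pushed and soon stops. 
- bead6: pale cream (dry) smooth ceramic drying bead, a ball 24 mm in diameter (17 g), origin at its centre, lying loose on the pan's floor; slippery, it rolls when pushed and soon stops. 
- bead7: pale cream (dry) smooth ceramic drying bead, a ball 24 mm in diameter (17 g), origin at its centre, lying loose on the pan's floor; slippery, it rolls when pushed and soon stops. 
- belay: bystander: red anodised belay device, 58 x 34 mm and 36 mm tall, with a wire keeper reaching 88 mm along x; origin at the centre of its underside. Loose, beyond the pan and mat
- carabiner: bystander: steel screw-gate carabiner lying flat, 110 x 70 mm, 14 mm tall; origin at the centre of its underside. Loose, beyond the pan and mat
- guard_a: bystander: black plastic crampon point guard, 130 x 100 mm, 30 mm tall; origin at the centre of its underside. Loose, beyond the pan and mat
- guard_b: bystander: the other black plastic crampon point guard, same size
- brush: bystander: bamboo brush 200 mm long, 35 mm wide, 34 mm tall, lying along its x; origin on its underside. Loose, at the right of the work
- toolbox: fixed aluminium toolbox, 340 mm (x) by 200 mm (y), 130 mm tall, with its lid standing open to 330 mm on its +y side; origin at the centre of its underside. At the left end of the bench, not needed
Mind the look-alikes: they are no part of the job. Of the things that look like the pan, take the one that is farthest to the robot's left at the start. Several things have the shape of the spoon; the one meant has the colours described above.

How it is judged:
On the way, in this order (a step that is already met when the one before it is completed fails the run):
1. the spoon's head is down inside the pan, below the rim (horizontal distance between spoon_tip and pan below 0.085 m and z of spoon_tip in the frame of pan below 0.025 m), for 0.1 s.
2. with the spoon's head in the pan, all seven beads lie at least 20 mm from where they were at the start, at the same time (all of step 1 and distance of each of bead1, bead2, bead3, bead4, bead5, bead6, bead7 from where it was at the start of the episode above 0.02 m), for 0.1 s.
At the end, for the whole second after the job is handed in: Dark beads over 40 mm apart (centres); all seven beads within 85 mm of the pan's axis, under 35 mm above its underside; pan level; spoon lying face up on the mat (origin within 120 mm of its centre along it, 50 mm across, under 15 mm up, tilt under 0.2 rad); spoon and beads at rest (distance between bead1 and bead2 above 0.04 m and horizontal distance between each of bead1, bead2, bead3, bead4, bead5, bead6, bead7 and pan below 0.085 m and z of each of bead1, bead2, bead3, bead4, bead5, bead6, bead7 in the frame of pan below 0.035 m and x of spoon in the frame of mat between -0.12 and 0.12 m and y of spoon in the frame of mat between -0.05 and 0.05 m and z of spoon in the frame of mat below 0.015 m and angle between spoon's own z axis and vertical below 0.2 rad and angle between pan's own z axis and vertical below 0.1 rad and linear speed of each of spoon, bead1, bead2, bead3, bead4, bead5, bead6, bead7 below 0.02 m/s); the robot touches nothing.
It fails at once if a bead leaves the pan (not (horizontal distance between bead1 and pan below 0.095 m and z of bead1 in the frame of pan below 0.07 m) or not (horizontal distance between bead2 and pan below 0.095 m and z of bead2 in the frame of pan below 0.07 m) or not (horizontal distance between bead3 and pan below 0.095 m and z of bead3 in the frame of pan below 0.07 m) or not (horizontal distance between bead4 and pan below 0.095 m and z of bead4 in the frame of pan below 0.07 m) or not (horizontal distance between bead5 and pan below 0.095 m and z of bead5 in the frame of pan below 0.07 m) or not (horizontal distance between bead6 and pan below 0.095 m and z of bead6 in the frame of pan below 0.07 m) or not (horizontal distance between bead7 and pan below 0.095 m and z of bead7 in the frame of pan below 0.07 m)).
It fails at once if the gripper or arm touches a bead (contact force between any of the fingers, the arm and bead1 above 0.5 N or contact force between any of the fingers, the arm and bead2 above 0.5 N or contact force between any of the fingers, the arm and bead3 above 0.5 N or contact force between any of the fingers, the arm and bead4 above 0.5 N or contact force between any of the fingers, the arm and bead5 above 0.5 N or contact force between any of the fingers, the arm and bead6 above 0.5 N or contact force between any of the fingers, the arm and bead7 above 0.5 N).
It fails at once if the pan is shoved more than 20 mm or tipped (distance of pan from where it was at the start of the episode above 0.02 m or angle between pan's own z axis and vertical above 0.2 rad).
It fails at once if gear lying about is moved more than 20 mm (distance of any of belay, carabiner, guard_a, guard_b, brush from where it was at the start of the episode above 0.02 m).
It fails at once if the spoon is let go with its middle more than 80 mm above the bench (height (world z) of spoon above 0.08 m and contact force between the fingers and spoon below 0.1 N).
It also fails if it takes over 72 s, if anything falls off the work surface, if the arm or the gripper's body presses on something with over 40 N, if the wrist force passes 120 N, or if a joint passes its speed limit or range.

ROBOT

A 6-joint arm with a two-finger parallel gripper is mounted at the origin on the work surface. World frame = base frame: x ahead of the robot, y to its left, z up, the work surface at z = 0. Lengths are in m, angles in rad, forces in N, time in s.
With the tool pointing down it reaches from about 0.325 to 0.9 m from the base axis. Payload 6.1 kg.
Tool frame: the origin (TCP) lies midway between the tips of the shut fingers; the grasp point (between the pads) lies 19 mm behind it; z points along the fingers, y is the line along which they close (so a half turn about z gives the same grasp; the last joint's range is limited). The gripper opens to 85 mm and grips with 20 to 120 N. Pads are 22 mm wide; open, the fingers measure 114 mm over their backs; the gripper's body (76 mm by 85 mm) begins 54 mm behind the grasp point. The pads swing forward as they close: fully open they stand 13 mm farther back than shut.
Start: joints at [1.137, 0.22, 1.526, -0, 1.395, -0.126], TCP at [0.189, 0.596, 0.231] pointing down, gripper open.
Joint ranges: [-2.98, 2.98], [-0.91, 2.08], [0.09, 2.57], [-1.24, 4.39], [0.2, 2.65], [-2.68, 2.68]. Speed limits (rad/s): [2.57, 2.57, 3.01, 3.14, 3.14, 3.14].

INTERFACE

Orientations are given as a unit quaternion [x, y, z, w].
In Python, from rig import manip, viewer, job_done gives the robot as it stands.
- The arm moves only by the tool play_rows, never from a script. Its argument "rows" is a list of rows, each a list of 7 numbers: the shift along the world's x, y, z normalised to -1 to 1, where 1 is 100 mm, then the turn, a rotation vector about the world's x, y, z normalised to -1 to 1, where 1 is 90 degrees, then the closure in counts, from 0 (fully open) to 255 (shut). A call has 1 to 12 rows; each row is the pose to reach, as a shift and turn from the pose commanded when the call began; what a row does not reach only later rows make up. A row lasts 1/10 s, in which the tool goes at most 50 mm and 8.59 degrees, less where a joint would pass 70% of its speed; a pose out of reach is approached as far as the arm can. A call with a number of a shift or a turn outside -1 to 1 is refused whole. A call with a gripper value outside its range is refused whole. The fingers move at their own pace and stop on an object; "newtons" is the grip in N (left out, the last holds). Time passes only in rows, so rows that repeat a pose let the fingers close. It gives the time, the measured TCP pose, the force, the opening and the grip force at its end, in the units of the state.
- manip.observe(): the state, without advancing time (a new reading comes with each control period).
- viewer.camera(name): name is "scene" or "top" or "wrist"; returns a dict with "image" (384x512x3 uint8, red, green, blue), "mtx" (3x3 intrinsics, pixels), "extrinsics" (4x4, takes a point from camera to world coordinates). Camera axes: x right, y down, z forward; pixel columns grow to the right and rows downward; lengths in m; the calibration is good to about 2 mm. A picture is of the moment at which its call begins. There is no depth.
- job_done(): hands the job in; it is judged then, once.
The state is a dict: "time_s": time; "qpos": joint angles; "joint_vel": joint speeds; "effort": joint torques, N m; "eef_pos": TCP position; "eef_rot": TCP orientation; "contact_force": force on the tool from outside, world axes, zero at the start; "moment": the same for the moment, N m; "opening": finger opening in m; "grasp_force": force on a finger pad.
Only numpy, scipy, OpenCV 4.12 (cv2) and the standard library are available. Lean on these libraries where they do the work, as an engineer would, in place of code of your own. Each camera call takes 0.05 s, during which the arm holds its last target. There are 200 camera calls.

## Working session

There is one attempt and no reset: what is moved stays moved. The work goes in short steps, Python scripts to look and compute and a tool call to move; the robot and the scene stay as the last step left them, time stands still between calls to the robot, and variables do not carry over. Pictures are saved under pics/ and viewed, at most 10 in all, crops included, and the job is handed in when it is done.

Besides the shell and the picture viewer there is one more tool, called after "Emit:" as name(argument=value, ...) on one line, values as JSON. play_rows: Moves the arm, as the interface text tells. Its arguments: {"type":"object","properties":{"rows":{"type":"array","items":{"type":"array","items":{"type":"number"}}},"newtons":{"type":"number"}},"required":["rows"]}

```bash
mkdir -p pics
python3 - <<'E'
from rig import manip, viewer
import cv2,numpy as np,pickle
D={}
for n in ("top","scene"):
    c=viewer.camera(n);D[n]=c
    cv2.imwrite(f"pics/{n}0.png",cv2.resize(c["image"][:,:,::-1],(800,600),interpolation=cv2.INTER_CUBIC))
    print(n,c["mtx"].round(1).tolist(),c["extrinsics"].round(3).tolist())
pickle.dump(D,open("d0.pkl","wb"))
print(manip.observe())
E
```

```text
top [[494.0, 0.0, 252.6], [0.0, 494.0, 201.0], [0.0, 0.0, 1.0]] [[-0.007, -0.997, 0.08, 0.385], [-1.0, 0.006, -0.005, 0.064], [0.005, -0.08, -0.997, 1.572], [0.0, 0.0, 0.0, 1.0]]
scene [[492.3, 0.0, 255.4], [0.0, 492.3, 196.4], [0.0, 0.0, 1.0]] [[-0.452, 0.552, -0.701, 1.497], [0.892, 0.297, -0.341, 0.558], [0.02, -0.779, -0.626, 0.938], [0.0, 0.0, 0.0, 1.0]]
{'time_s': 0.1, 'qpos': array([ 1.13691002e+00,  2.21186165e-01,  1.52749915e+00,  3.71943125e-05,
        1.39473866e+00, -1.26086197e-01]), 'joint_vel': array([ 4.25451723e-04, -2.33454594e-04, -4.35597066e-03, -4.32105144e-05,
       -1.03912843e-03,  1.71885974e-03]), 'effort': array([ 1.04724480e-03, -4.98245072e+01, -3.90546262e+01, -2.15617665e-04,
        5.84953290e-03, -2.03948969e-05]), 'eef_pos': array([0.18909859, 0.59512041, 0.23028327]), 'eef_rot': array([ 1.53296419e-01,  9.88179826e-01, -8.74942620e-04, -2.70628962e-04]), 'contact_force': array([-0.04374647, -1.32895828,  0.11089524]), 'moment': array([0.00487795, 0.02502323, 0.02528396]), 'grasp_force': 0.0, 'opening': 0.0855038477095101}
```

View pics/top0.png

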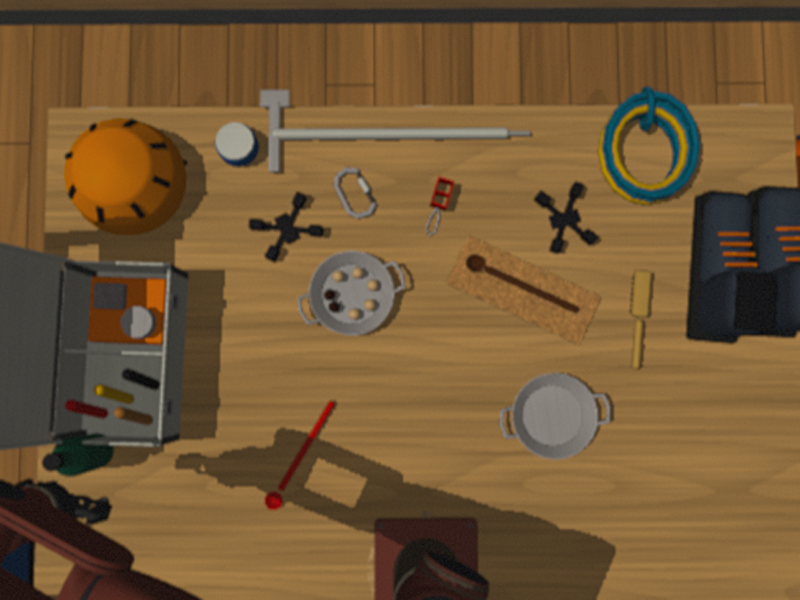

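View pics/scene0.png

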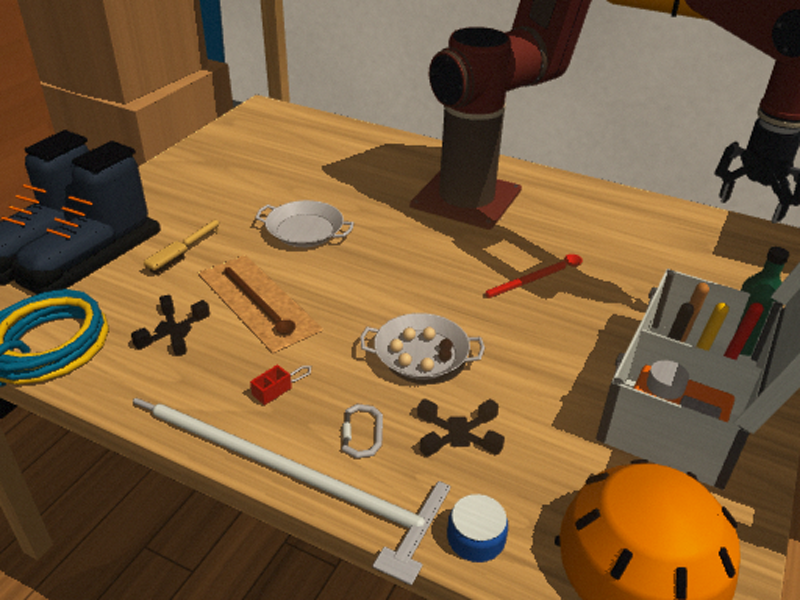

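Pans: one at (352,292) with beads, one at (555,415) empty. I take the first, which is farther left (+y). Spoons: a red one at (305,455) and a dark wooden one on the cork mat at (525,283). The wooden one fits the description. I'll confirm both in a crop.

Run:
```python
import cv2,pickle
D=pickle.load(open("d0.pkl","rb"))
im=D["top"]["image"][150:230,185:395,::-1]
im=cv2.resize(im,(798,304),interpolation=cv2.INTER_CUBIC)
cv2.imwrite("pics/crop0.png",im)
```

```text
(no output)
```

View pics/crop0.png

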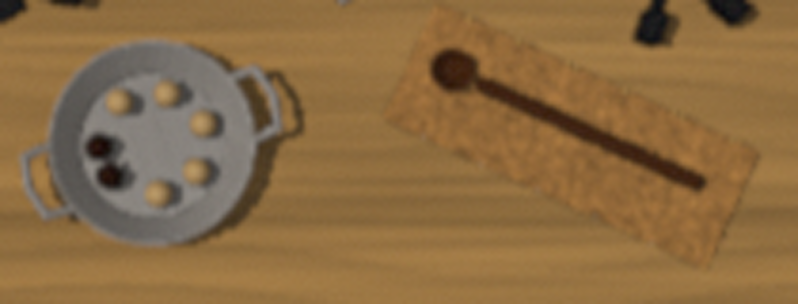

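```bash
cat > h.py <<'E'
import numpy as np,pickle
def w(cam,u,v,z):
    E=cam["extrinsics"];d=E[:3,:3]@np.linalg.solve(cam["mtx"],[u,v,1.]);o=E[:3,3]
    return (o+d*(z-o[2])/d[2])
E
python3 - <<'E'
from h import *
c=pickle.load(open("d0.pkl","rb"))["top"]
f=lambda u,v,z:w(c,185+(u+.5)/3.8-.5,150+(v+.5)/3.8-.5,z)
for n,u,v,z in [("rim",152,142,.032),("floor",153,143,.009),("hR",268,101,.035),("hL",35,183,.035),("d1",98,147,.021),("d2",110,176,.021),("p",119,101,.021),("p",167,93,.021),("p",204,123,.021),("p",197,171,.021),("p",158,194,.021),
 ("head",453,70,.015),("tail",704,183,.017),("m",437,3,.005),("m",385,117,.005),("m",760,153,.005),("m",710,268,.005)]: print(n,(f(u,v,z)*1000).round().tolist())
a=f(453,70,.015);b=f(704,183,.017);d=a-b;print(np.degrees(np.arctan2(d[1],d[0])),np.hypot(*d[:2]))
E
```

```text
rim [553.0, 144.0, 32.0]
floor [554.0, 144.0, 9.0]
hR [586.0, 48.0, 35.0]
hL [519.0, 240.0, 35.0]
d1 [550.0, 189.0, 21.0]
d2 [526.0, 179.0, 21.0]
p [588.0, 172.0, 21.0]
p [595.0, 132.0, 21.0]
p [569.0, 101.0, 21.0]
p [529.0, 107.0, 21.0]
p [510.0, 139.0, 21.0]
head [614.0, -107.0, 15.0]
tail [517.0, -315.0, 17.0]
m [672.0, -96.0, 5.0]
m [576.0, -51.0, 5.0]
m [543.0, -365.0, 5.0]
m [447.0, -321.0, 5.0]
65.0719597019632 0.22867715671566408
```

The crop confirms it: beads in the left pan, with dark ones at (98,147) and (110,176), and the dark spoon on the mat with its head at (453,70) and tail at (704,183). Now I'll travel over to the spoon.

Emit:
play_rows(rows=[[0.07, -0.33, 0, 0, 0, -0.045, 0], [0.13, -0.67, 0, 0, 0, -0.09, 0], [0.2, -1, 0, 0, 0, -0.135, 0]], newtons=60)

```text
time_s: 0.4
eef_pos: [0.2091, 0.4942, 0.2304]
eef_rot: [0.258, 0.966, -0.001, -0.0]
contact_force: [-0.1, -0.4, -0.5]
opening: 0.0855
grasp_force: 0.0
```

Emit:
play_rows(rows=[[0.17, -0.33, 0, 0, 0, -0.045, 0], [0.33, -0.67, 0, 0, 0, -0.09, 0], [0.5, -1, 0, 0, 0, -0.135, 0]])

```text
time_s: 0.7
eef_pos: [0.2593, 0.3941, 0.2309]
eef_rot: [0.359, 0.933, -0.0, -0.0]
contact_force: [1.3, -0.9, -0.9]
opening: 0.0854
grasp_force: 0.0
```

Emit:
play_rows(rows=[[0.2, -0.33, 0, 0, 0, -0.045, 0], [0.4, -0.67, 0, 0, 0, -0.09, 0], [0.6, -1, 0, 0, 0, -0.135, 0]])

```text
time_s: 1.0
eef_pos: [0.3196, 0.2941, 0.231]
eef_rot: [0.456, 0.89, -0.0, -0.0]
contact_force: [0.1, -0.1, 0.1]
opening: 0.0854
grasp_force: 0.0
```

Emit:
play_rows(rows=[[0.23, -0.33, 0, 0, 0, -0.045, 0], [0.47, -0.67, 0, 0, 0, -0.09, 0], [0.7, -1, 0, 0, 0, -0.135, 0]])

```text
time_s: 1.3
eef_pos: [0.3898, 0.194, 0.2311]
eef_rot: [0.548, 0.837, 0.0, -0.0]
contact_force: [0.2, 0.2, 0.6]
opening: 0.0854
grasp_force: 0.0
```

Emit:
play_rows(rows=[[0.2, -0.33, 0, 0, 0, -0.045, 0], [0.4, -0.67, 0, 0, 0, -0.09, 0], [0.6, -1, 0, 0, 0, -0.135, 0]])

```text
time_s: 1.6
eef_pos: [0.4497, 0.094, 0.231]
eef_rot: [0.633, 0.774, -0.0, -0.0]
contact_force: [0.7, 0.9, 0.5]
opening: 0.0859
grasp_force: 0.0
```

Emit:
play_rows(rows=[[0.17, -0.33, -0.1, 0, 0, -0.045, 0], [0.33, -0.67, -0.2, 0, 0, -0.09, 0], [0.5, -1, -0.3, 0, 0, -0.135, 0]])

```text
time_s: 1.9
eef_pos: [0.4996, -0.0059, 0.2007]
eef_rot: [0.712, 0.703, -0.0, -0.0]
contact_force: [1.4, 0.1, 1.1]
opening: 0.0855
grasp_force: 0.0
```

Emit:
play_rows(rows=[[0.13, -0.33, -0.1, 0, 0, -0.045, 0], [0.27, -0.67, -0.2, 0, 0, -0.09, 0], [0.4, -1, -0.3, 0, 0, -0.135, 0]])

```text
time_s: 2.2
eef_pos: [0.5395, -0.1058, 0.1704]
eef_rot: [0.782, 0.623, -0.0, -0.0]
contact_force: [0.6, 0.5, -0.6]
opening: 0.0856
grasp_force: 0.0
```

Emit:
play_rows(rows=[[0.07, -0.33, -0.1, 0, 0, -0.045, 0], [0.13, -0.67, -0.2, 0, 0, -0.09, 0], [0.2, -1, -0.3, 0, 0, -0.135, 0], [0.2, -1, -0.3, 0, 0, -0.135, 0], [0.2, -1, -0.3, 0, 0, -0.135, 0]])

```text
time_s: 2.7
eef_pos: [0.5586, -0.2046, 0.1403]
eef_rot: [0.843, 0.538, -0.0, -0.001]
contact_force: [0.7, 0.9, 0.0]
opening: 0.0855
grasp_force: 0.0
```

Run:
```python
from rig import manip, viewer
import cv2
from scipy.spatial.transform import Rotation as R
c=viewer.camera("wrist");cv2.imwrite("pics/w1.png",c["image"][:,:,::-1])
s=manip.observe();print(s["time_s"],s["eef_pos"].round(4),R.from_quat(s["eef_rot"]).as_matrix().round(3).tolist(),s["qpos"].round(3))
```

```text
2.75 [ 0.5589 -0.2039  0.1408] [[0.42, 0.908, -0.001], [0.908, -0.42, 0.001], [0.0, -0.001, -1.0]] [-0.483  0.23   1.691  0.     1.222 -0.05 ]
```

View pics/w1.png

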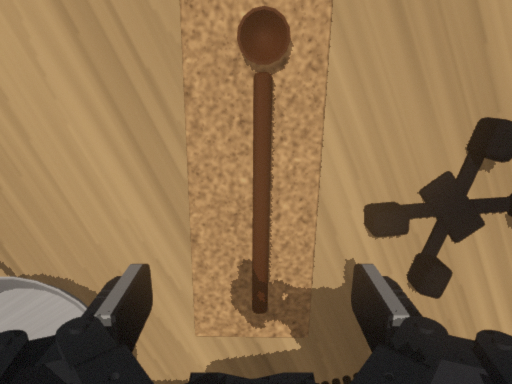

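Run:
```python
from rig import viewer
from h import *
c=viewer.camera("wrist")
for u,v,z in [(264,38,.013),(262,90,.019),(260.5,305,.019),(187,100,.005),(328,100,.005),(196,335,.005),(310,335,.005)]: print((w(c,u,v,z)*1000).round(1))
```

```text
[ 614.9 -104.4   13. ]
[ 598.8 -136.3   19. ]
[ 521.9 -303.2   19. ]
[ 542.9 -118.6    5. ]
[ 642.8 -164.8    5. ]
[ 447.2 -316.7    5. ]
[ 548.  -363.1    5. ]
```

The spoon lies centred between the fingers, head at (264,38) and tail at (260,310), with the handle aligned to the tool x. Now descend and grip.

Emit:
play_rows(rows=[[0.04, -0.13, -0.3, 0, 0, 0, 0], [0.04, -0.13, -0.6, 0, 0, 0, 0], [0.04, -0.13, -0.9, 0, 0, 0, 0]])

```text
time_s: 3.1
eef_pos: [0.5641, -0.2165, 0.0514]
eef_rot: [0.842, 0.539, 0.001, 0.001]
contact_force: [0.1, 0.0, -0.1]
opening: 0.0854
grasp_force: 0.0
```

Emit:
play_rows(rows=[[0, 0, -0.15, 0, 0, 0, 0], [0, 0, -0.3, 0, 0, 0, 0], [0, 0, -0.43, 0, 0, 0, 0], [0, 0, -0.43, 0, 0, 0, 100], [0, 0, -0.43, 0, 0, 0, 180], [0, 0, -0.43, 0, 0, 0, 255], [0, 0, -0.43, 0, 0, 0, 255], [0, 0, -0.43, 0, 0, 0, 255], [0, 0, -0.43, 0, 0, 0, 255]])

```text
time_s: 4.0
eef_pos: [0.5641, -0.2178, 0.0094]
eef_rot: [0.843, 0.538, 0.0, 0.001]
contact_force: [-0.4, 0.1, 3.6]
opening: 0.0118
grasp_force: 61.4
```

Emit:
play_rows(rows=[[0, 0, 0.1, 0, 0, 0, 255], [0, 0, 0.3, 0, 0, 0, 255], [0, 0, 0.6, 0, 0, 0, 255], [0, 0, 1, 0, 0, 0, 255]])

```text
time_s: 4.4
eef_pos: [0.5616, -0.2165, 0.1076]
eef_rot: [0.843, 0.538, -0.001, -0.002]
contact_force: [0.6, 0.3, -0.2]
opening: 0.012
grasp_force: 60.8
```

Emit:
play_rows(rows=[[-0.05, 0.3, 0.3, -0.06, 0.03, 0, 255], [-0.1, 0.6, 0.6, -0.12, 0.06, 0, 255], [-0.16, 1, 1, -0.18, 0.085, 0, 255], [-0.16, 1, 1, -0.18, 0.085, 0, 255]])

```text
time_s: 4.8
eef_pos: [0.5498, -0.1119, 0.2132]
eef_rot: [0.831, 0.534, -0.13, 0.086]
contact_force: [0.6, -0.1, 0.4]
opening: 0.0123
grasp_force: 60.8
```

Emit:
play_rows(rows=[[-0.05, 0.3, 0, -0.06, 0.03, 0, 255], [-0.1, 0.6, 0.1, -0.12, 0.06, 0, 255], [-0.16, 0.9, 0.2, -0.18, 0.085, 0, 255], [-0.16, 0.9, 0.2, -0.18, 0.085, 0, 255]])

```text
time_s: 5.2
eef_pos: [0.531, -0.0226, 0.2274]
eef_rot: [0.8, 0.515, -0.261, 0.164]
contact_force: [-0.7, 1.6, -1.2]
opening: 0.0119
grasp_force: 60.8
```

Emit:
play_rows(rows=[[-0.05, 0.3, 0, -0.05, 0.023, 0, 255], [-0.1, 0.6, 0.1, -0.1, 0.045, 0, 255], [-0.16, 0.9, 0.1, -0.143, 0.065, 0, 255], [-0.16, 0.9, 0.1, -0.143, 0.065, 0, 255], [-0.16, 0.9, 0.1, -0.143, 0.065, 0, 255]])

```text
time_s: 5.7
eef_pos: [0.5153, 0.0626, 0.2373]
eef_rot: [0.764, 0.488, -0.357, 0.226]
contact_force: [0.2, 0.1, -0.5]
opening: 0.0122
grasp_force: 60.8
```

```bash
cat >> h.py <<'E'
from scipy.spatial.transform import Rotation as R
def tip(s): 
    M=R.from_quat(s["eef_rot"]).as_matrix(); return s["eef_pos"]+.142*M[:,0]-.005*M[:,2]
def proj(c,p):
    E=c["extrinsics"];q=c["mtx"]@(E[:3,:3].T@(np.asarray(p)-E[:3,3]));return q[:2]/q[2]
E
python3 - <<'E'
from rig import manip, viewer
import cv2
from h import *
s=manip.observe();t=tip(s);M=R.from_quat(s["eef_rot"]).as_matrix()
print(s["time_s"],s["eef_pos"].round(4),M.round(3).tolist(),s["qpos"].round(3),t.round(4))
ims=[]
for n in("top","scene"):
    c=viewer.camera(n);im=np.ascontiguousarray(c["image"][:,:,::-1]);u,v=proj(c,t);print(n,u,v)
    x,y=int(u)-50,int(v)-60;cv2.imwrite(f"pics/{n}raw2.png",im)
    k=cv2.resize(im[y:y+110,x:x+100],None,fx=4,fy=4,interpolation=cv2.INTER_CUBIC)
    cv2.circle(k,(int((u-x+.5)*4),int((v-y+.5)*4)),3,(0,255,0),1);ims.append(k)
cv2.imwrite("pics/c2.png",np.hstack(ims))
E
```

```text
5.7 [0.5153 0.0626 0.2373] [[0.268, 0.907, -0.325], [0.585, -0.421, -0.693], [-0.766, -0.004, -0.643]] [ 0.326  0.463  1.438 -0.616  1.868  0.77 ] [0.555  0.1491 0.1318]
top 221.0555656413575 182.54553017649917
scene 272.59024669804876 191.82842536781703
```

View pics/c2.png

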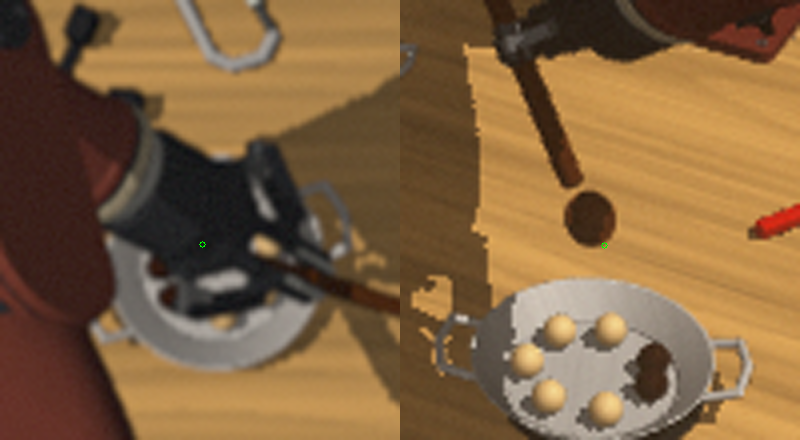

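Grip is good and the head is above the pan centre, with the bead ring in view (dark beads at about (652,370) in the right half). Lowering into the middle.

Emit:
play_rows(rows=[[0, 0, -0.3, 0, 0, 0, 255], [0, 0, -0.6, 0, 0, 0, 255], [0, 0, -0.9, 0, 0, 0, 255]])

```text
time_s: 6.1
eef_pos: [0.516, 0.0611, 0.1484]
eef_rot: [0.765, 0.487, -0.356, 0.226]
contact_force: [0.2, -0.0, -1.3]
opening: 0.0123
grasp_force: 60.8
```

Emit:
play_rows(rows=[[0, 0, -0.1, 0, 0, 0, 255], [0, 0, -0.2, 0, 0, 0, 255], [0, 0, -0.23, 0, 0, 0, 255], [0, 0, -0.23, 0, 0, 0, 255]])

```text
time_s: 6.5
eef_pos: [0.5159, 0.0624, 0.1261]
eef_rot: [0.764, 0.487, -0.356, 0.226]
contact_force: [-0.8, 0.5, -0.5]
opening: 0.0118
grasp_force: 60.8
```

```bash
cat >> h.py <<'E'
def shot(name,fx=5):
    from rig import manip, viewer
    import cv2
    s=manip.observe();t=tip(s);print(s["time_s"],"tip",t.round(4),"F",s["contact_force"].round(1),s["grasp_force"])
    c=viewer.camera("scene");im=np.ascontiguousarray(c["image"][:,:,::-1]);u,v=proj(c,[.5535,.144,.02]);x,y=int(u)-60,int(v)-50
    k=cv2.resize(im[y:y+90,x:x+120],None,fx=fx,fy=fx,interpolation=cv2.INTER_CUBIC);cv2.imwrite("pics/"+name,k)
    print("crop",x,y); pickle.dump((c,x,y,fx),open("last.pkl","wb"))
def beads(pts):
    c,x,y,f=pickle.load(open("last.pkl","rb"))
    for u,v in pts:
        p=w(c,x+(u+.5)/f-.5,y+(v+.5)/f-.5,.021)-[.5535,.144,0];print((p[:2]*1000).round(),"r",round(np.hypot(*p[:2])*1000),"ang",round(np.degrees(np.arctan2(p[1],p[0]))%360))
E
python3 -c "
from h import *
shot('c3.png')"
```

```text
6.5 tip [0.556  0.1488 0.0207] F [-0.8  0.5 -0.5] 60.788118839263916
crop 209 172
```

View pics/c3.png

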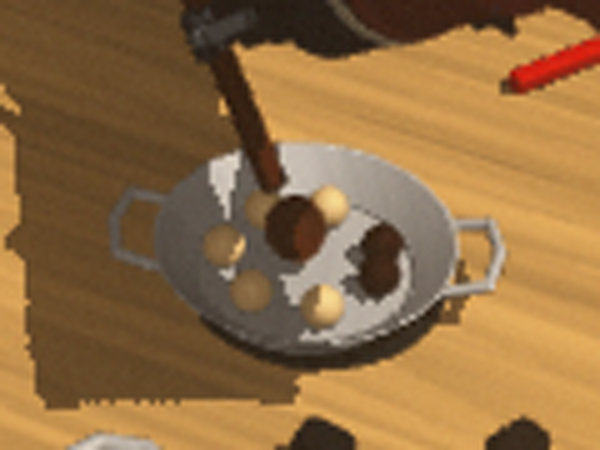

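The head is in the pan centre, clear of all beads, with the darks at about (380,240)/(380,275). Starting the stir so it splits the dark pair: sweep one dark bead counterclockwise, then go around.

Emit:
play_rows(rows=[[0, 0.15, -0.02, 0, 0, 0, 255], [-0.105, 0.19, -0.02, 0, 0, 0, 255], [-0.205, 0.21, -0.02, 0, 0, 0, 255], [-0.295, 0.2, -0.02, 0, 0, 0, 255], [-0.365, 0.17, -0.02, 0, 0, 0, 255], [-0.41, 0.09, -0.02, 0, 0, 0, 255], [-0.445, -0.01, -0.02, 0, 0, 0, 255], [-0.44, -0.125, -0.02, 0, 0, 0, 255], [-0.415, -0.23, -0.02, 0, 0, 0, 255], [-0.355, -0.325, -0.02, 0, 0, 0, 255], [-0.27, -0.4, -0.02, 0, 0, 0, 255], [-0.17, -0.455, -0.02, 0, 0, 0, 255]])

```text
time_s: 7.75
eef_pos: [0.4993, 0.0161, 0.1233]
eef_rot: [0.764, 0.487, -0.357, 0.226]
contact_force: [0.2, 0.4, -0.7]
opening: 0.0117
grasp_force: 60.8
```

Emit:
play_rows(rows=[[0.11, -0.025, 0, 0, 0, 0, 255], [0.22, -0.02, 0, 0, 0, 0, 255], [0.325, 0.015, 0, 0, 0, 0, 255], [0.425, 0.075, 0, 0, 0, 0, 255], [0.49, 0.165, 0, 0, 0, 0, 255], [0.54, 0.26, 0, 0, 0, 0, 255], [0.54, 0.26, 0, 0, 0, 0, 255]])

```text
time_s: 8.45
eef_pos: [0.5531, 0.0445, 0.1231]
eef_rot: [0.764, 0.488, -0.356, 0.226]
contact_force: [-0.6, -0.7, -0.9]
opening: 0.0121
grasp_force: 60.8
```

```bash
python3 -c "
from h import *
shot('c4.png')"
```

```text
8.45 tip [0.593  0.131  0.0176] F [-0.6 -0.7 -0.9] 60.7915735244751
crop 209 172
```

View pics/c4.png

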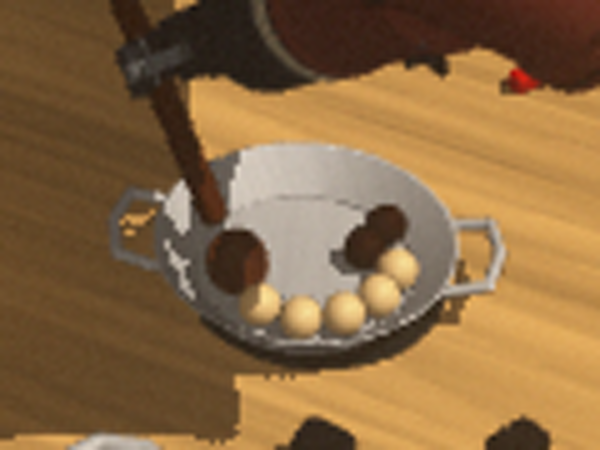

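Five pale beads are now chained at (262,303)…(400,266). The darks at (365,246) and (386,222) are still together, so I'll measure them.

```bash
python3 -c "
from h import *
beads([(365,246),(386,222),(400,266),(381,295),(346,312),(302,317),(262,303)])"
```

```text
[-21.  28.] r 35 ang 127
[-45.  30.] r 54 ang 147
[-15.  52.] r 54 ang 106
[12. 52.] r 53 ang 77
[33. 41.] r 53 ang 51
[48. 21.] r 53 ang 24
[48. -3.] r 48 ang 357
```

Emit:
play_rows(rows=[[0.035, 0.105, 0, 0, 0, 0, 255], [0.03, 0.22, 0, 0, 0, 0, 255], [-0.005, 0.325, 0, 0, 0, 0, 255], [-0.065, 0.42, 0, 0, 0, 0, 255], [-0.15, 0.495, 0, 0, 0, 0, 255], [-0.15, 0.495, 0, 0, 0, 0, 255], [-0.1, 0.35, 0, 0, 0, 0, 255], [-0.05, 0.25, 0, 0, 0, 0, 255], [0, 0.05, 0, 0, 0, 0, 255], [0, 0.05, 0, 0, 0, 0, 255]])

```text
time_s: 9.5
eef_pos: [0.5531, 0.0443, 0.1235]
eef_rot: [0.765, 0.486, -0.357, 0.226]
contact_force: [0.4, -0.1, -0.4]
opening: 0.012
grasp_force: 60.8
```

```bash
python3 -c "
from h import *
shot('c5.png')"
```

```text
9.5 tip [0.5934 0.1305 0.018 ] F [ 0.4 -0.1 -0.4] 60.763185024261475
crop 209 172
```

View pics/c5.png

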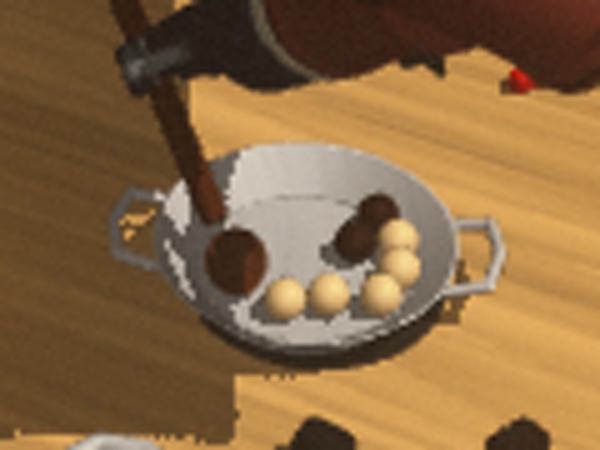

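The darks are at (354,238) and (378,212), still touching. The pales are at (398,238), (401,266), (381,294), (330,293) and (285,298).

```bash
cat >> h.py <<'E'
def detect(new=True):
    """bead positions by colour in the scene view, relative to the pan centre, mm"""
    import cv2
    if new:
        from rig import manip, viewer
        s=manip.observe();c=viewer.camera("scene");print(s["time_s"],"tip",((tip(s)-[.5535,.144,0])*1000).round(1),"F",s["contact_force"].round(1))
        pickle.dump((c,209,172,5),open("last.pkl","wb"))
    c=pickle.load(open("last.pkl","rb"))[0];im=c["image"]
    th=np.radians(np.arange(0,360,5));poly=np.array([proj(c,[.5535+.068*np.cos(a),.144+.068*np.sin(a),.021]) for a in th]).round().astype(int)
    m=np.zeros(im.shape[:2],np.uint8);cv2.fillPoly(m,[poly],1)
    r,g,b=[im[:,:,i].astype(int) for i in range(3)]
    for n,k in (("pale",(r-b>45)&(r>110)),("dark",(r<95)&(r-b>12)&(r>1.35*b))):
        k=(k&(m>0)).astype(np.uint8);N,_,st,ce=cv2.connectedComponentsWithStats(k,connectivity=4)
        for i in range(1,N):
            if st[i,4]>15: p=w(c,*ce[i],.021);print(n,st[i,2:].tolist(),((p[:2]-[.5535,.144])*1000).round(),ce[i].round(1))
E
python3 -c "
from h import *
beads([(354,238),(378,212),(398,238),(401,266),(381,294),(330,293),(285,298)]);detect(False)"
```

```text
[-24.  19.] r 31 ang 142
[-51.  22.] r 56 ang 157
[-36.  41.] r 55 ang 131
[-15.  52.] r 54 ang 106
[11. 52.] r 53 ang 78
[23. 27.] r 36 ang 49
[39.  7.] r 39 ang 10
pale [12, 19, 152] [-12.  49.] [287.1 225.2]
pale [17, 9, 115] [31. 17.] [270.  230.8]
dark [6, 6, 25] [ -7. -62.] [250.9 213.8]
dark [13, 14, 101] [-33.  21.] [281.4 217.6]
dark [12, 14, 128] [ 25. -32.] [255.3 223.9]
```

All pale beads have moved well, but the darks still touch. The spoon's wide axis lies along the dark pair, so I'll raise it, come down between them as a wedge and draw the inner one towards the centre.

Emit:
play_rows(rows=[[0, 0, 0.2, 0, 0, 0, 255], [0, 0, 0.35, 0, 0, 0, 255], [-0.25, 0.13, 0.35, 0, 0, 0, 255], [-0.5, 0.25, 0.35, 0, 0, 0, 255], [-0.74, 0.37, 0.35, 0, 0, 0, 255], [-0.74, 0.37, 0.35, 0, 0, 0, 255], [-0.74, 0.37, 0.25, 0, 0, 0, 255], [-0.74, 0.37, 0.2, 0, 0, 0, 255]])

```text
time_s: 10.35
eef_pos: [0.4792, 0.0852, 0.1433]
eef_rot: [0.764, 0.488, -0.356, 0.226]
contact_force: [0.1, 0.3, -0.6]
opening: 0.0119
grasp_force: 60.8
```

Emit:
play_rows(rows=[[0.02, -0.01, -0.04, 0, 0, 0, 255], [0.04, -0.02, -0.08, 0, 0, 0, 255], [0.07, -0.03, -0.12, 0, 0, 0, 255], [0.1, -0.045, -0.16, 0, 0, 0, 255], [0.14, -0.06, -0.19, 0, 0, 0, 255], [0.18, -0.08, -0.19, 0, 0, 0, 255], [0.22, -0.1, -0.19, 0, 0, 0, 255], [0.27, -0.12, -0.19, 0, 0, 0, 255], [0.32, -0.14, -0.19, 0, 0, 0, 255], [0.32, -0.14, -0.19, 0, 0, 0, 255]])

```text
time_s: 11.35
eef_pos: [0.5111, 0.0708, 0.1245]
eef_rot: [0.764, 0.487, -0.356, 0.226]
contact_force: [0.3, -0.9, -0.3]
opening: 0.0121
grasp_force: 60.7
```

```bash
python3 -c "
from h import *
detect();shot('c6.png')"
```

```text
11.35 tip [-2.3 13.2 19. ] F [ 0.3 -0.9 -0.3]
pale [12, 19, 151] [-12.  49.] [287.1 225.2]
pale [8, 8, 49] [36.  5.] [265.7 230.4]
pale [8, 8, 55] [24. 27.] [274.5 230.3]
dark [7, 4, 20] [-49. -35.] [266.  208.2]
dark [9, 8, 47] [-49.  21.] [283.6 214.2]
dark [19, 18, 173] [-13.   5.] [273.2 219.9]
11.4 tip [0.5507 0.1574 0.0189] F [ 0.5  0.4 -0.1] 60.74916958808899
crop 209 172
```

View pics/c6.png

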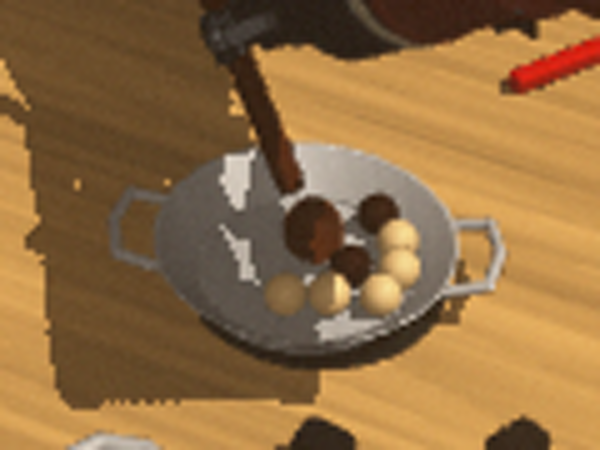

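The wedge worked. The inner dark is now at (350,265) beside the spoon, and the outer one is at (378,212).

```bash
python3 -c "
from h import *
beads([(350,265),(378,212),(398,238),(401,266),(381,294),(330,293),(285,296)])"
```

```text
[-3. 27.] r 27 ang 95
[-51.  22.] r 56 ang 157
[-36.  41.] r 55 ang 131
[-15.  52.] r 54 ang 106
[11. 52.] r 53 ang 78
[23. 27.] r 36 ang 49
[37.  6.] r 38 ang 9
```

The darks are 48 mm apart, but the inner one sits near one of the original places. I'll come down behind it and draw it across the pan for margin.

Emit:
play_rows(rows=[[0, 0, 0.2, 0, 0, 0, 255], [0, 0, 0.35, 0, 0, 0, 255], [0.01, 0.15, 0.35, 0, 0, 0, 255], [0.02, 0.31, 0.35, 0, 0, 0, 255], [0.02, 0.31, 0.35, 0, 0, 0, 255], [0.02, 0.31, 0.25, 0, 0, 0, 255], [0.02, 0.31, 0.17, 0, 0, 0, 255]])

```text
time_s: 12.15
eef_pos: [0.5119, 0.1021, 0.1398]
eef_rot: [0.764, 0.488, -0.357, 0.226]
contact_force: [-0.2, -0.9, 0.1]
opening: 0.0118
grasp_force: 60.8
```

Emit:
play_rows(rows=[[0, -0.04, -0.04, 0, 0, 0, 255], [0, -0.08, -0.08, 0, 0, 0, 255], [0, -0.13, -0.13, 0, 0, 0, 255], [0, -0.18, -0.17, 0, 0, 0, 255], [0, -0.23, -0.17, 0, 0, 0, 255], [0, -0.28, -0.17, 0, 0, 0, 255], [0, -0.33, -0.17, 0, 0, 0, 255], [0, -0.38, -0.17, 0, 0, 0, 255], [0, -0.42, -0.17, 0, 0, 0, 255], [0, -0.42, -0.17, 0, 0, 0, 255], [0, -0.42, -0.17, 0, 0, 0, 255]])

```text
time_s: 13.25
eef_pos: [0.5122, 0.0601, 0.124]
eef_rot: [0.764, 0.488, -0.357, 0.226]
contact_force: [-0.8, 0.5, -0.8]
opening: 0.0118
grasp_force: 60.7
```

```bash
python3 -c "
from h import *
detect();shot('c7.png')"
```

```text
13.25 tip [-1.4  2.5 18.5] F [-0.8  0.5 -0.8]
pale [12, 19, 151] [-12.  49.] [287.1 225.2]
pale [17, 8, 109] [30. 17.] [270.2 230.6]
dark [14, 14, 135] [-18.  -9.] [269.3 217.4]
dark [9, 8, 46] [-49.  21.] [283.6 214.3]
13.3 tip [0.5519 0.1465 0.0183] F [ 0.  -0.6 -1. ] 60.68075180053711
crop 209 172
```

View pics/c7.png

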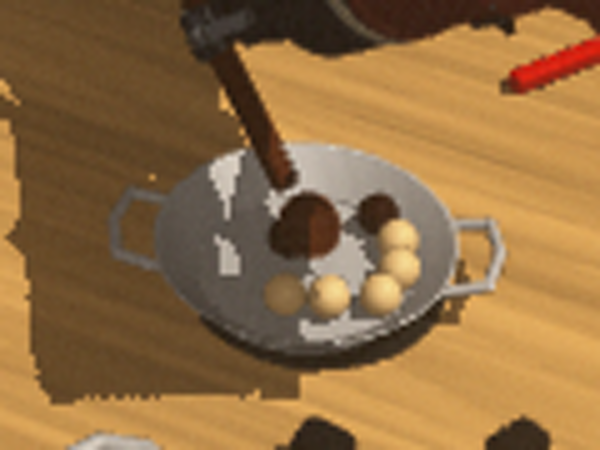

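The inner dark was drawn behind the head, to about (285,237), and the outer dark is unmoved at (378,212). I'll check the displacement of the outer dark with the same camera, using its start pixels (380,240) and (380,277).

```bash
python3 -c "
from h import *
beads([(381,240),(380,277),(378,212),(288,238)])"
```

```text
[-30.  33.] r 45 ang 132
[-1. 46.] r 46 ang 92
[-51.  22.] r 56 ang 157
[ -7. -14.] r 15 ang 244
```

The outer dark moved about 24 mm, which is thin. I'll nudge it further along the wall.

Emit:
play_rows(rows=[[0, 0, 0.2, 0, 0, 0, 255], [0, 0, 0.35, 0, 0, 0, 255], [-0.17, 0.16, 0.35, 0, 0, 0, 255], [-0.335, 0.325, 0.35, 0, 0, 0, 255], [-0.335, 0.325, 0.35, 0, 0, 0, 255], [-0.335, 0.325, 0.25, 0, 0, 0, 255], [-0.335, 0.325, 0.175, 0, 0, 0, 255]])

```text
time_s: 14.05
eef_pos: [0.4796, 0.0924, 0.1417]
eef_rot: [0.764, 0.488, -0.356, 0.226]
contact_force: [0.6, 0.3, -0.6]
opening: 0.012
grasp_force: 60.7
```

Emit:
play_rows(rows=[[0, -0.04, -0.04, 0, 0, 0, 255], [0, -0.08, -0.08, 0, 0, 0, 255], [0, -0.13, -0.13, 0, 0, 0, 255], [0, -0.17, -0.17, 0, 0, 0, 255], [0, -0.2, -0.17, 0, 0, 0, 255], [0, -0.2, -0.17, 0, 0, 0, 255], [0, -0.2, -0.17, 0, 0, 0, 255], [0, -0.2, -0.17, 0, 0, 0, 255]])

```text
time_s: 14.85
eef_pos: [0.4791, 0.0728, 0.1251]
eef_rot: [0.764, 0.488, -0.356, 0.226]
contact_force: [-0.4, -0.8, -0.9]
opening: 0.0117
grasp_force: 60.7
```

```bash
python3 -c "
from h import *
detect()"
```

```text
14.85 tip [-34.4  15.2  19.6] F [-0.4 -0.8 -0.9]
pale [12, 19, 151] [-12.  49.] [287.1 225.2]
pale [8, 8, 52] [36.  5.] [265.5 230.5]
pale [8, 8, 53] [26. 27.] [274.4 230.8]
dark [15, 12, 115] [-51.   9.] [280.  212.7]
dark [9, 9, 64] [-12. -22.] [264.4 217.2]
```

Emit:
play_rows(rows=[[0, 0, 0.25, 0, 0, 0, 255], [0, 0, 0.5, 0, 0, 0, 255], [0, 0, 0.75, 0, 0, 0, 255], [0, 0, 1, 0, 0, 0, 255], [0, 0, 1, 0, 0, 0, 255]])

```text
time_s: 15.4
eef_pos: [0.4806, 0.0733, 0.2285]
eef_rot: [0.765, 0.487, -0.354, 0.227]
contact_force: [0.1, -0.2, -0.4]
opening: 0.0122
grasp_force: 60.7
```

```bash
python3 -c "
from h import *
detect()"
```

```text
15.4 tip [-32.2  15.9 123.4] F [ 0.1 -0.2 -0.4]
pale [12, 19, 152] [-12.  49.] [287.1 225.2]
pale [17, 9, 113] [30. 16.] [270.  230.4]
dark [9, 8, 47] [-49.  21.] [283.6 214.4]
dark [9, 8, 55] [-10. -22.] [264.2 217.6]
```

The outer dark did not move because the head passed inside of it. Retrying 10 mm further out.

Emit:
play_rows(rows=[[-0.1, 0.19, -0.2, 0, 0, 0, 255], [-0.1, 0.19, -0.5, 0, 0, 0, 255], [-0.1, 0.19, -0.7, 0, 0, 0, 255], [-0.1, 0.19, -0.8, 0, 0, 0, 255], [-0.1, 0.19, -0.87, 0, 0, 0, 255], [-0.1, 0.19, -0.87, 0, 0, 0, 255]])

```text
time_s: 16.05
eef_pos: [0.4686, 0.0912, 0.1371]
eef_rot: [0.764, 0.488, -0.357, 0.226]
contact_force: [-0.2, -0.1, -0.2]
opening: 0.0122
grasp_force: 60.7
```

Emit:
play_rows(rows=[[0, -0.04, -0.04, 0, 0, 0, 255], [0, -0.08, -0.08, 0, 0, 0, 255], [0, -0.13, -0.13, 0, 0, 0, 255], [0, -0.17, -0.17, 0, 0, 0, 255], [0, -0.2, -0.17, 0, 0, 0, 255], [0, -0.24, -0.17, 0, 0, 0, 255], [0, -0.24, -0.17, 0, 0, 0, 255], [0, -0.24, -0.17, 0, 0, 0, 255]])

```text
time_s: 16.85
eef_pos: [0.4692, 0.0675, 0.1212]
eef_rot: [0.764, 0.487, -0.356, 0.226]
contact_force: [2.4, -0.4, 3.2]
opening: 0.0122
grasp_force: 61.1
```

```bash
python3 -c "
from h import *
detect()"
```

```text
16.85 tip [-44.3   9.9  15.7] F [ 2.4 -0.4  3.2]
pale [12, 19, 152] [-12.  49.] [287.1 225.1]
pale [8, 8, 51] [36.  5.] [265.5 230.4]
pale [8, 8, 51] [26. 27.] [274.3 230.8]
dark [13, 12, 93] [-52.   9.] [280.2 212.3]
dark [9, 9, 63] [-11. -22.] [264.3 217.3]
```

Emit:
play_rows(rows=[[0, 0, 0.25, 0, 0, 0, 255], [0, 0, 0.5, 0, 0, 0, 255], [0, 0, 0.75, 0, 0, 0, 255], [0, 0, 1, 0, 0, 0, 255], [0, 0, 1, 0, 0, 0, 255]])

```text
time_s: 17.4
eef_pos: [0.4699, 0.0684, 0.2234]
eef_rot: [0.765, 0.488, -0.355, 0.227]
contact_force: [1.3, 0.0, -0.3]
opening: 0.012
grasp_force: 60.7
```

```bash
python3 -c "
from h import *
detect()"
```

```text
17.4 tip [-43.2  10.9 118.3] F [ 1.3  0.  -0.3]
pale [12, 19, 153] [-12.  48.] [287.1 225.1]
pale [17, 9, 111] [30. 16.] [270.1 230.4]
dark [10, 9, 59] [-50.  16.] [282.  213.6]
dark [9, 8, 55] [-10. -22.] [264.2 217.5]
```

The outer dark is now about 27 mm from its start, and the darks are about 55 mm apart. Returning the spoon to the mat.

Emit:
play_rows(rows=[[0.1, -0.32, 0, 0.056, -0.026, 0, 255], [0.2, -0.64, 0, 0.112, -0.052, 0, 255], [0.31, -0.95, 0, 0.168, -0.078, 0, 255], [0.31, -0.95, 0, 0.168, -0.078, 0, 255]])

```text
time_s: 17.85
eef_pos: [0.5001, -0.0315, 0.2211]
eef_rot: [0.809, 0.513, -0.241, 0.153]
contact_force: [-0.5, 0.6, -1.2]
opening: 0.0121
grasp_force: 60.6
```

Emit:
play_rows(rows=[[0.1, -0.32, 0, 0.056, -0.026, 0, 255], [0.2, -0.64, 0, 0.112, -0.052, 0, 255], [0.31, -0.95, 0, 0.168, -0.078, 0, 255], [0.31, -0.95, 0, 0.168, -0.078, 0, 255]])

```text
time_s: 18.25
eef_pos: [0.5305, -0.127, 0.2203]
eef_rot: [0.836, 0.53, -0.122, 0.076]
contact_force: [0.2, 0.6, 0.2]
opening: 0.0123
grasp_force: 60.6
```

Emit:
play_rows(rows=[[0.1, -0.32, 0, 0.056, -0.026, 0, 255], [0.2, -0.64, 0, 0.112, -0.052, 0, 255], [0.31, -0.95, 0, 0.168, -0.078, 0, 255], [0.31, -0.95, -0.3, 0.168, -0.078, 0, 255], [0.31, -0.95, -0.6, 0.168, -0.078, 0, 255], [0.31, -0.95, -0.9, 0.168, -0.078, 0, 255], [0.31, -0.95, -1, 0.168, -0.078, 0, 255], [0.31, -0.95, -1, 0.168, -0.078, 0, 255]])

```text
time_s: 19.05
eef_pos: [0.5599, -0.2152, 0.1173]
eef_rot: [0.842, 0.539, -0.002, -0.004]
contact_force: [-0.6, 1.1, -1.0]
opening: 0.0118
grasp_force: 60.6
```

Run:
```python
from h import *
from rig import manip
s=manip.observe();M=R.from_quat(s["eef_rot"]).as_matrix();print(s["time_s"],s["eef_pos"].round(4),M.round(3).tolist())
```

```text
19.05 [ 0.5599 -0.2152  0.1173] [[0.419, 0.908, -0.008], [0.908, -0.419, 0.005], [0.001, -0.01, -1.0]]
```

Emit:
play_rows(rows=[[0.03, -0.02, -0.3, 0, 0, 0, 255], [0.03, -0.02, -0.6, 0, 0, 0, 255], [0.03, -0.02, -0.85, 0, 0, 0, 255], [0.03, -0.02, -0.95, 0, 0, 0, 255], [0.03, -0.02, -1, 0, 0, 0, 255], [0.03, -0.02, -1, 0, 0, 0, 255]])

```text
time_s: 19.65
eef_pos: [0.5659, -0.2195, 0.0223]
eef_rot: [0.843, 0.539, 0.0, -0.001]
contact_force: [-0.5, 1.1, 2.7]
opening: 0.0114
grasp_force: 61.1
```

Emit:
play_rows(rows=[[0, 0, -0.03, 0, 0, 0, 255], [0, 0, -0.06, 0, 0, 0, 255], [0, 0, -0.07, 0, 0, 0, 255], [0, 0, -0.07, 0, 0, 0, 255]])

```text
time_s: 20.05
eef_pos: [0.5658, -0.22, 0.0146]
eef_rot: [0.843, 0.539, 0.0, -0.0]
contact_force: [2.6, 1.4, 3.5]
opening: 0.0123
grasp_force: 61.5
```

Emit:
play_rows(rows=[[0, 0, -0.03, 0, 0, 0, 255], [0, 0, -0.03, 0, 0, 0, 255], [0, 0, -0.03, 0, 0, 0, 200], [0, 0, -0.03, 0, 0, 0, 150], [0, 0, -0.03, 0, 0, 0, 80], [0, 0, -0.03, 0, 0, 0, 0], [0, 0, -0.03, 0, 0, 0, 0], [0, 0, -0.03, 0, 0, 0, 0], [0, 0, -0.03, 0, 0, 0, 0]])

```text
time_s: 20.95
eef_pos: [0.5648, -0.2194, 0.0108]
eef_rot: [0.843, 0.538, -0.0, -0.001]
contact_force: [-0.1, 0.7, -0.1]
opening: 0.0855
grasp_force: 0.0
```

Emit:
play_rows(rows=[[0, 0, 0.1, 0, 0, 0, 0], [0, 0, 0.3, 0, 0, 0, 0], [0, 0, 0.6, 0, 0, 0, 0], [0, 0, 1, 0, 0, 0, 0], [0, 0, 1, 0, 0, 0, 0], [0, 0, 1, 0, 0, 0, 0], [0, 0, 1, 0, 0, 0, 0]])

```text
time_s: 21.65
eef_pos: [0.5642, -0.219, 0.1102]
eef_rot: [0.843, 0.538, -0.001, -0.002]
contact_force: [-0.4, -0.5, -0.2]
opening: 0.0854
grasp_force: 0.0
```

Run:
```python
from h import *
from rig import viewer
import cv2
detect()
c=viewer.camera("wrist");im=c["image"].astype(int);k=((im.max(2)<125)&(im[:,:,0]-im[:,:,2]>20)).astype(np.uint8)
k=cv2.morphologyEx(k,cv2.MORPH_OPEN,np.ones((5,5),np.uint8))
N,L,st,ce=cv2.connectedComponentsWithStats(k)
for i in range(1,N):
    if st[i,4]>400:
        v,u=np.nonzero(L==i);lo,hi=v.argmin(),v.argmax()
        print(st[i].tolist(),[(w(c,a,b,.015)*1000).round().tolist() for a,b in (ce[i],(u[lo],v[lo]),(u[hi],v[hi]))])
```

```text
21.65 tip [  70.4 -234.2  115.3] F [-0.4 -0.5 -0.2]
pale [12, 19, 153] [-12.  48.] [287.1 225.1]
pale [17, 9, 113] [30. 16.] [270.  230.4]
dark [9, 8, 56] [-50.  16.] [282.1 213.6]
dark [9, 8, 55] [-10. -22.] [264.2 217.6]
[219, 0, 152, 384, 18435] [[573.0, -252.0, 15.0], [604.0, -93.0, 15.0], [547.0, -394.0, 15.0]]
[364, 201, 50, 41, 1562] [[648.0, -272.0, 15.0], [655.0, -260.0, 15.0], [636.0, -286.0, 15.0]]
[0, 281, 81, 41, 1132] [[377.0, -223.0, 15.0], [358.0, -196.0, 15.0], [379.0, -246.0, 15.0]]
```

Emit:
play_rows(rows=[[-0.3, 0, 0.3, 0, 0, 0, 0], [-0.6, 0, 0.6, 0, 0, 0, 0], [-1, 0, 1, 0, 0, 0, 0], [-1, 0, 1, 0, 0, 0, 0], [-1, 0, 1, 0, 0, 0, 0], [-1, 0, 1, 0, 0, 0, 0]])

```text
time_s: 22.35
eef_pos: [0.4647, -0.219, 0.2093]
eef_rot: [0.843, 0.538, -0.001, -0.002]
contact_force: [0.2, 0.7, -0.2]
opening: 0.0856
grasp_force: 0.0
```

Run:
```python
from h import *
from rig import viewer
import cv2
c1=viewer.camera("scene");c0=pickle.load(open("d0.pkl","rb"))["scene"]
P=np.array([proj(c0,[x,y,.005]) for x,y in((.668,-.1),(.576,-.057),(.452,-.321),(.545,-.358))]).round().astype(int)
m=np.zeros((384,512),np.uint8);cv2.fillPoly(m,[P],1)
for c in(c0,c1):
    im=c["image"].astype(int);k=(m>0)&(im[:,:,0]<110)&(im[:,:,0]-im[:,:,2]>15)
    v,u=np.nonzero(k);print(k.sum())
    k=cv2.morphologyEx(k.astype(np.uint8),cv2.MORPH_CLOSE,np.ones((3,3)));N,L,st,ce=cv2.connectedComponentsWithStats(k)
    for i in range(1,N):
        if st[i,4]>30:
            v,u=np.nonzero(L==i);a,b=v.argmin(),v.argmax()
            print(st[i].tolist(),[(w(c,*q,.014)*1000).round()[:2].tolist() for q in((u[a],v[a]),(u[b],v[b]),ce[i])])
```

```text
407
[142, 171, 47, 45, 408] [[514.0, -314.0], [638.0, -95.0], [583.0, -182.0]]
399
[141, 171, 47, 45, 401] [[517.0, -320.0], [642.0, -103.0], [586.0, -185.0]]
```

```bash
python3 -c "
from rig import job_done
print(job_done())"
```

```text
the job is handed in; nothing more can be done
None
```

The job is handed in, though no verdict came back: by my camera measurements every bead was at least about 25 mm from its start, the dark beads are about 55 mm apart, all seven beads are in the pan, and the spoon lies on the mat within about 10 mm of where it began (face up not viewed after release, but it was laid down in the same grip).

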